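Find the bite point of a bench clamp's lever and set its index

ROBOT

A 6-joint arm with a two-finger parallel gripper is mounted at the origin on the work surface; the furniture and walls round the work are solid. World frame = base frame: x ahead of the robot, y to its left, z up, the work surface at z = 0. Lengths are in m, angles in rad, forces in N, time in s.
With the tool pointing down it reaches from about 0.35 to 0.975 m from the base axis. Payload 4.9 kg.
Tool frame: the origin (TCP) lies midway between the tips of the shut fingers; the grasp point (between the pads) lies 19 mm behind it; z points along the fingers, y is the line along which they close (so a half turn about z gives the same grasp; the last joint's range is limited). The gripper opens to 85 mm and grips with 20 to 120 N. Pads are 22 mm wide; open, the fingers measure 114 mm over their backs; the gripper's body (76 mm by 85 mm) begins 54 mm behind the grasp point. The pads swing forward as they close: fully open they stand 13 mm farther back than shut.
Start: joints at [-1.219, 0.053, 1.613, -0, 1.476, -0.119], TCP at [0.283, -0.557, 0.231] pointing down, gripper open.
Joint ranges: [-3.01, 3.01], [-1.01, 2.22], [0.06, 2.58], [-1.02, 4.17], [0.09, 2.62], [-3.14, 3.14]. Speed limits (rad/s): [2.57, 2.57, 3.14, 3.14, 3.14, 3.14].

INTERFACE

Orientations are given as a unit quaternion [w, x, y, z].
In Python, from plant import state, grab_frame, camera_info, job_done, spot_in, masks_of, pinpoint gives the robot as it stands.
- The arm moves only by the shell command python3 -m handwheel 'ROWS' [OPENING]. ROWS is JSON, a list that holds one entry, the list of rows, each a list of 6 numbers: the shift along the world's x, y, z in m, then the turn, a rotation vector about the world's x, y, z in degrees. In form: [[[tx, ty, tz, ax, ay, az], ...]]. A call has 1 to 20 rows; each row shifts and turns the commanded pose from where the row before left it; what a row does not reach is not made up. A row lasts 1/12 s, in which the tool goes at most 41.7 mm and 7.16 degrees, less where a joint would pass 70% of its speed; a pose out of reach is approached as far as the arm can. A call is refused whole if a number of a shift passes 0.0417 or a number of a turn 7.16, either way. A call with a gripper value outside its range is refused whole. OPENING is the opening, from 0 (shut) to 1 (fully open), set as the call begins (- or left out, the last holds). The fingers move at their own pace and stop on an object; the grip force is fixed at half the most. Time passes only in rows, so rows that do not move let the fingers close. It gives the time, the measured TCP pose, the force, the opening and the grip force at its end, in the units of the state.
- state(): the state, without advancing time (a new reading comes with each control period).
- grab_frame(name): name is "scene" or "top"; returns (picture, depth): 480x640x3 uint8, blue, green, red; 480x640 float32, m along the optical axis (not along the pixel's ray), 0 where there is no reading.
- camera_info(name): a dict with "fx", "fy", "cx", "cy" (pixels), "distortion" ([k1, k2, p1, p2, k3] as OpenCV has them; the pictures are not rectified), "T" (4x4, takes a point from camera to world coordinates). Camera axes: x right, y up, looking along -z (the intrinsics and any distortion apply to the point x, -y, -z); pixel columns grow to the right and rows downward; lengths in m; the calibration is good to about 2 mm. A picture is of the moment at which its call begins. camera_info takes no time and is no camera call.
- job_done(): hands the job in; it is judged then, once.
Trained networks look in the newest picture that a camera, given by its name, has taken for a name from the list of things; names that differ only in an ending like _2 or _b are one class to them, and where a whole thing is asked for, a point or a joint stands for the part that bears it (a point fixed in the world has none). Each returns a list of dicts, best first, with "conf" (0 to 1); they miss things now and then, are a little off and sometimes report something else, mostly with a low value. They report only what shows in the picture. A call takes as long as a camera call.
- spot_in(camera, thing): "box" ([left, top, width, height] in pixels, round what is visible of it).
- masks_of(camera, thing): "region" (480x640 bool, what is visible of it) and "box" ([left, top, width, height] in pixels, round what is visible of it).
- pinpoint(camera, thing): "position" ([column, row] in pixels: a listed point, or the origin of a listed thing).
The state is a dict: "time": time; "joint_pos": joint angles; "joint_vel": joint speeds; "joint_efforts": joint torques, N m; "tool_pos": TCP position; "tool_rot": TCP orientation; "contact_force": force on the tool from outside, world axes, zero at the start; "ft_torque": the same for the moment, N m; "gripper_width": opening from 0.0 (shut) to 1.0 (fully open); "grasp_force": force on a finger pad.
Only numpy, scipy, OpenCV 4.12 (cv2) and the standard library are available. Lean on these libraries where they do the work, as an engineer would, in place of code of your own. Each camera call takes 0.05 s, during which the arm holds its last target. There are 200 camera calls.

TASK

Push the bench clamp's lever round its scale by its upright grip until the closed jaw bites and the resistance firms up to a push of about 10 N (never above 15 N), hold it there a moment, then let the lever spring back home. The thin drag hand stays where the lever got to: without touching it, bring the index hand by its knob to stand exactly over the drag hand, tip over tip, and let go. Leave the other things where they are.

Things in the scene. Friction and masses are not known exactly. Their poses are not given: they have to be found in the camera images.
- clamp_base: Grey bench clamp, fixed: 22 mm thick foot and sector plate (r 145 mm) with scale; dark drum (104 mm across, top 40 mm above table) hides the jaw. Origin: on the pivot of lever and hands, at table height; z up, scale on the -x side. Joint value q of lever or hand means it points along the angle pi - 0.6 + q about z of this frame (q grows anticlockwise from above). Place and yaw vary.
- clamp_lever (a joint): Angle of the steel lever (rad), 0 to 1.2; a spring returns it to 0. Bar 18 mm wide, top 50 mm above table. Moves freely (0.6 to 2.4 N at the grip) until the hidden jaw bites, anywhere from 0.20 to 0.80 rad, different each time; from there stiff, 2 to 3 N more per mm at the grip. The jaw feels 4 times the push at the grip, less the spring's part.
- lever_grip (a point): Centre of the lever's upright black grip: a round post 20 mm across, from 52 to 102 mm above the table, 170 mm from the pivot; the point is 77 mm above the table. Nothing but the lever's 26 mm wide end lies below it.
- drag_hand (a joint): Angle of the drag hand (rad): a thin 5 mm wide steel hand lying 26 to 29 mm above the table, below the index hand. The lever takes it along (equal joint values while pushing it) and leaves it at the furthest point reached. It starts between 0.02 and 0.12.
- drag_tip (a point): Tip of the drag hand, 142 mm from the pivot.
- index_hand (a joint): Angle of the index hand (rad): a brass hand 11 mm wide, 32 to 36 mm above the table, with light friction (about 1 N at the knob), stays where it is left; moves both ways, 0 to 1.25. It starts between 1.00 and 1.15. The lever does not move it.
- index_tip (a point): Tip of the index hand, 142 mm from the pivot.
- index_knob (a point): Centre of the head of the upright wooden knob on the index hand: head 18 mm across, from 58 to 89 mm above the table (a thinner neck below), 105 mm from the pivot; the point is 73 mm above the table. Can be pinched from above.
- spool_mid (a point): Upright spool of cream thread, 48 mm across, 90 mm high, beside the clamp. Bystander, loose; the point is its centre.
- wax_tin_mid (a point): Round wax tin, 68 mm across, 34 mm high, beside the clamp. Bystander, loose; the point is its centre.
- edge_paint_mid (a point): Small brown bottle with a black cap, 36 mm across, 75 mm high, on the right of the table. Bystander, loose; the point is its centre.
- tape_measure_mid (a point): Yellow pocket tape measure, 62 x 84 x 31 mm, on the right of the table. Bystander, loose; the point is its centre.
- slicker_mid (a point): Turned wooden edge slicker, 26 x 118 x 26 mm, lying on the right of the table. Bystander, loose; the point is its centre.

How it is judged:
On the way, in this order (a step that is already met when the one before it is completed fails the run):
1. the lever is pushed until the jaw bites firmly (jaw force above 16 N, about 5.5 N of push at the grip) (contact force between clamp_lever and clamp_base above 16 N), for 0.2 s.
2. the lever is let back home (value of joint clamp_lever below 0.05 rad), for 0.2 s.
3. the index tip stands over the drag hand's tip (within 6 mm) (horizontal distance between index_tip and drag_tip below 0.006 m), for 0.2 s.
At the end, for the whole second after the job is handed in: The index tip is within 6 mm horizontally of the drag hand's tip and at rest, the drag hand stands at the bite point where the lever left it (beyond 0.17 rad), and the lever is back home (below 0.05 rad) (horizontal distance between index_tip and drag_tip below 0.006 m and value of joint clamp_lever below 0.05 rad and value of joint drag_hand above 0.17 rad and velocity of joint index_hand below 0.05 rad/s); the robot touches nothing.
It fails at once if the jaw is overloaded (above 60 N, over 16 N of push at the grip) (contact force between clamp_lever and clamp_base above 60 N).
It fails at once if the robot touches the drag hand (contact force between drag_hand and the fingers above 0.3 N or contact force between drag_hand and the arm above 0.3 N).
It fails at once if a bystander is moved by more than 30 mm (distance of any of spool_mid, wax_tin_mid, edge_paint_mid, tape_measure_mid, slicker_mid from where it was at the start of the episode above 0.03 m).
It also fails if it takes over 64 s, if anything falls off the work surface, if the arm or the gripper's body presses on something with over 40 N, if the wrist force passes 120 N, or if a joint passes its speed limit or range.

## Working session

There is one attempt and no reset: what is moved stays moved. The work goes in short steps, Python scripts to look and compute and a shell command to move; the robot and the scene stay as the last step left them, time stands still between calls to the robot, and variables do not carry over. Pictures are saved under pics/ and viewed, at most 10 in all, crops included, and the job is handed in when it is done.

```bash
mkdir -p pics; cat > h.py <<'E'
import numpy as np, cv2
from plant import *
def ray(cam,px):
    c=camera_info(cam);K=np.array([[c['fx'],0,c['cx']],[0,c['fy'],c['cy']],[0,0,1.]])
    u=cv2.undistortPoints(np.array([[px]],float),K,np.array(c['distortion'],float))[0,0]
    T=np.array(c['T']);return T[:3,3],T[:3,:3]@np.array([u[0],-u[1],-1])
def atz(cam,px,z):
    o,d=ray(cam,px);return o+d*(z-o[2])/d[2]
def pin(cam,t,z):
    r=pinpoint(cam,t)
    return [(round(x['conf'],2),np.round(x['position'],1).tolist(),np.round(atz(cam,x['position'],z),4).tolist()) for x in r[:2]]
E
python3 - <<'E'
from h import *
for c in('scene','top'):
    p,d=grab_frame(c);cv2.imwrite(f'pics/{c}0.png',p)
    for t,z in[('clamp_base',.0),('lever_grip',.077),('index_knob',.073),('index_tip',.036),('drag_tip',.029),('spool_mid',.045),('wax_tin_mid',.017),('edge_paint_mid',.037),('tape_measure_mid',.015),('slicker_mid',.013)]:
        print(c,t,pin(c,t,z))
s=state();print(s)
E
```

```text
scene clamp_base [(0.65, [281.9, 232.2], [0.5587, 0.3072, 0.0])]
scene lever_grip []
scene index_knob [(0.54, [291.0, 224.9], [0.5132, 0.206, 0.073])]
scene index_tip [(0.53, [290.6, 245.6], [0.479, 0.1675, 0.036])]
scene drag_tip [(0.37, [285.1, 234.2], [0.5206, 0.243, 0.029])]
scene spool_mid [(0.72, [256.7, 205.2], [0.5646, 0.4391, 0.045])]
scene wax_tin_mid [(0.66, [241.1, 222.0], [0.4898, 0.4188, 0.017]), (0.45, [292.4, 247.2], [0.4996, 0.1857, 0.017])]
scene edge_paint_mid [(0.74, [256.3, 204.1], [0.58, 0.4635, 0.037]), (0.63, [430.0, 334.9], [0.4373, -0.3171, 0.037])]
scene tape_measure_mid [(0.6, [453.2, 315.5], [0.5555, -0.2948, 0.015])]
scene slicker_mid [(0.88, [486.8, 345.3], [0.5209, -0.3984, 0.013])]
top clamp_base [(0.75, [204.5, 229.2], [0.5601, 0.3001, 0.0])]
top lever_grip [(0.94, [204.0, 288.0], [0.3986, 0.293, 0.077])]
top index_knob [(0.58, [240.7, 236.1], [0.5175, 0.1993, 0.073])]
top index_tip [(0.42, [255.6, 247.3], [0.4944, 0.1689, 0.036]), (0.21, [435.9, 207.9], [0.5557, -0.2875, 0.036])]
top drag_tip [(0.46, [216.4, 276.9], [0.4302, 0.2707, 0.029])]
top spo
[... 341 characters left out ...]
1.1, 'joint_pos': array([-1.21900607e+00,  5.26995744e-02,  1.61290101e+00, -1.22395452e-05,
        1.47599298e+00, -1.19018085e-01]), 'joint_vel': array([0.00137878, 0.00040319, 0.00108177, 0.00019779, 0.00056887,
       0.00069171]), 'joint_efforts': array([-3.66535605e-04, -3.93687308e+01, -3.70467281e+01, -2.79077731e-04,
        4.06401105e-04, -8.39143496e-06]), 'tool_pos': array([ 0.28348538, -0.55699098,  0.23130323]), 'tool_rot': array([ 2.56223335e-07,  9.72420018e-01,  2.33236592e-01, -6.10383189e-06]), 'contact_force': array([-0.43613176,  0.47518844,  0.2612735 ]), 'ft_torque': array([0.03395538, 0.03377369, 0.0097417 ]), 'grasp_force': 0.0, 'gripper_width': 1.0021203675793022}
```

View pics/top0.png

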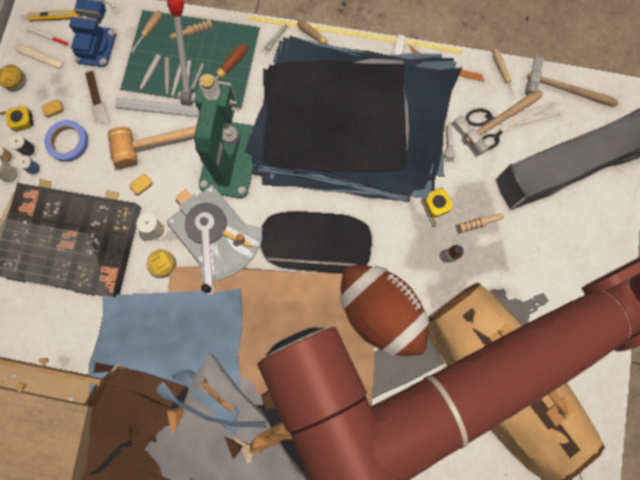

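View pics/scene0.png

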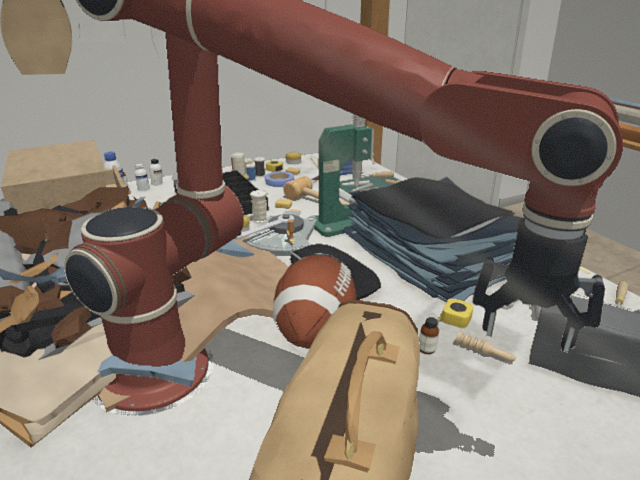

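The top view shows the lever pointing at the robot: hub near (204,222), grip near (207,288), index knob and tip near (240,238)–(256,247). The scale sweeps towards −y. The spool (152,226) and tin (161,262) stand to the left. The football and bag are in the direct path, so I'll travel high. Next I'll refine the geometry.

```bash
python3 - <<'E'
from h import *
p,d=grab_frame('top')
cv2.imwrite('pics/crop0.png',cv2.resize(p[180:300,140:280],None,fx=5,fy=5,interpolation=cv2.INTER_CUBIC))
for t,z in[('clamp_base',.0),('lever_grip',.077),('index_knob',.073),('index_tip',.036),('drag_tip',.029)]:
    print(t,pin('top',t,z))
print(np.round(atz('top',(204.5,222),.05),4))
c=camera_info('top');T=np.array(c['T']);print(np.round(T[:3,3],3))
o,_=ray('top',(0,0))
def h(u,v):
    o,r=ray('top',(u,v));return np.round(o+r*d[v,u],3)
for n,u,v in[('football',385,310),('ball2',370,290),('press',207,85),('press2',215,110),('grip',207,288),('case',316,240),('bag',520,380)]:print(n,h(u,v))
s=state()
E
```

```text
clamp_base [(0.66, [206.7, 224.5], [0.572, 0.2939, 0.0])]
lever_grip [(0.93, [201.9, 286.0], [0.4038, 0.2978, 0.077])]
index_knob [(0.57, [239.3, 236.9], [0.5158, 0.2028, 0.073])]
index_tip [(0.7, [255.4, 247.8], [0.4932, 0.1695, 0.036])]
drag_tip [(0.54, [215.2, 276.9], [0.4304, 0.2736, 0.029])]
[0.5661 0.2897 0.05  ]
[0.213 0.027 1.417]
football [ 0.304 -0.118  0.166]
ball2 [ 0.352 -0.09   0.156]
press [0.771 0.214 0.358]
press2 [0.74  0.208 0.306]
grip [0.395 0.282 0.099]
case [0.5   0.019 0.035]
bag [ 0.16  -0.232  0.642]
```

View pics/crop0.png

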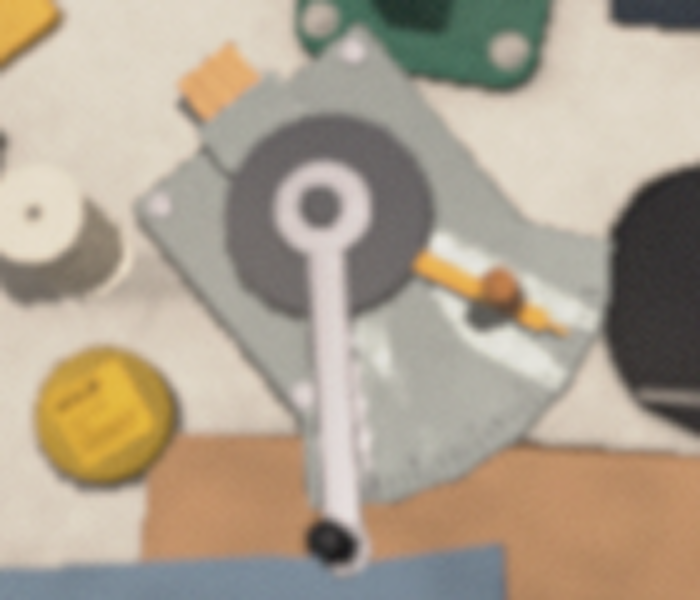

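The crop shows the hub at full-image (204.6,221.4) and the grip top at (206,288). The index knob is at (240,238). The geometry agrees with r=170. World estimates: pivot ≈ (0.567,0.290), grip ≈ (0.396,0.282), lever direction ≈ π+0.047. Next I'll go high over to the +y side of the grip with the fingers shut.

```bash
python3 -m handwheel '[[[0.03,0,0.02,0,0,0],[0.03,0,0.02,0,0,0],[0.03,0.01,0.02,0,0,0],[0.03,0.02,0.02,0,0,0],[0.03,0.02,0.02,0,0,0],[0.02,0.03,0.02,0,0,0],[0,0.04,0,0,0,-2],[0,0.04,0,0,0,-2],[0,0.04,0,0,0,-2],[0,0.04,0,0,0,-2],[0,0.04,0,0,0,-2],[0,0.04,0,0,0,-2],[0,0.04,0,0,0,-2],[0,0.04,0,0,0,-2],[0,0.04,0,0,0,-2],[0,0.04,0,0,0,-2],[0,0.04,0,0,0,-2],[0,0.04,0,0,0,-2.3],[0,0.04,0,0,0,0],[0,0.04,0,0,0,0]]]' 0
python3 -m handwheel '[[[0,0.04,0,0,0,0],[-0.01,0.04,0,0,0,0],[-0.01,0.04,0,0,0,0],[-0.01,0.04,0,0,0,0],[-0.01,0.04,0,0,0,0],[-0.01,0.03,0,0,0,0],[-0.01,0.03,0,0,0,0],[0,0,0,0,0,0],[0,0,0,0,0,0]]]'
```

```text
time: 3.07
tool_pos: [0.453, 0.0849, 0.3517]
tool_rot: [0.0, 1.0, 0.023, 0.001]
contact_force: [1.1, -0.3, -0.6]
gripper_width: -0.0
grasp_force: 0.0
time: 3.82
tool_pos: [0.3927, 0.3442, 0.3512]
tool_rot: [0.0, 1.0, 0.025, -0.0]
contact_force: [0.4, -0.2, 0.7]
gripper_width: -0.003
grasp_force: 0.0
```

```bash
python3 -m handwheel '[[[0,0,-0.04,0,0,0],[0,0,-0.04,0,0,0],[0,0,-0.04,0,0,0],[0,0,-0.04,0,0,0],[0,0,-0.04,0,0,0],[0,0,-0.03,0,0,0],[0,0,-0.03,0,0,0],[0,0,-0.02,0,0,0],[0,0,0,0,0,0],[0,0,0,0,0,0]]]'
python3 - <<'E'
from h import *
p,d=grab_frame('top');cv2.imwrite('pics/crop1.png',cv2.resize(p[180:320,120:280],None,fx=4,fy=4,interpolation=cv2.INTER_CUBIC))
E
```

```text
time: 4.65
tool_pos: [0.3933, 0.3417, 0.0706]
tool_rot: [0.001, 1.0, 0.023, -0.001]
contact_force: [-0.6, -0.7, 0.5]
gripper_width: -0.001
grasp_force: 0.0
```

View pics/crop1.png

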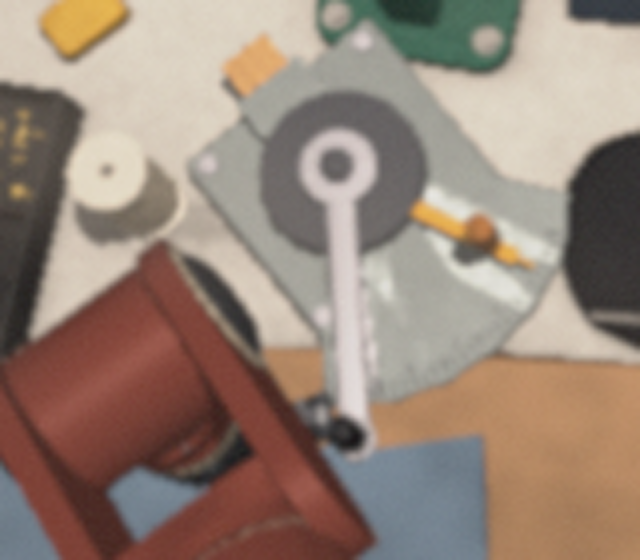

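The picture shows the gripper left of the grip with a clear gap and the lever still home. Next: approach, then push round the arc in checked steps.

```bash
cat > chk.py <<'E'
import sys,numpy as np
from plant import state
s=state();f=s['contact_force'];p=s['tool_pos']
a=np.arctan2(.290-p[1],.567-p[0])+.146-.047
print('q~%.3f r%.4f F'%(a,np.hypot(.290-p[1],.567-p[0])),np.round(f,1),'z%.3f'%p[2]);sys.exit(np.hypot(f[0],f[1])>float(sys.argv[1]))
E
H="python3 -m handwheel"; C="python3 chk.py 4.5"
$H '[[[0.001,-0.01,0,0,0,0],[0.001,-0.01,0,0,0,0],[0,-0.008,0,0,0,0],[0,0,0,0,0,0]]]' >/dev/null && $C &&
$H '[[[0,-0.002,0,0,0,0],[0,-0.002,0,0,0,0],[0,0,0,0,0,0]]]' >/dev/null && $C &&
$H '[[[0,-0.002,0,0,0,0],[0,-0.002,0,0,0,0],[0,0,0,0,0,0]]]' >/dev/null && $C &&
$H '[[[0,-0.002,0,0,0,0],[0,-0.002,0,0,0,0],[0,0,0,0,0,0]]]' >/dev/null && $C &&
$H '[[[0,-0.003,0,0,0,1],[0,-0.003,0,0,0,1],[0,0,0,0,0,0]]]' >/dev/null && $C &&
$H '[[[0,-0.003,0,0,0,1],[0,-0.003,0,0,0,1],[0,0,0,0,0,0]]]' >/dev/null && $C
python3 - <<'E'
from h import *
grab_frame('top');print(pin('top','lever_grip',.077))
E
```

```text
q~-0.040 r0.1724 F [-0.4 -0.8 -0.5] z0.072
[(0.76, [205.6, 291.8], [0.3893, 0.2896, 0.077])]False
```

```bash
sed -i 's/sys.exit(\(.*\))$/sys.exit(int(\1))/' chk.py
H="python3 -m handwheel"; C="python3 chk.py 4.5"
$H '[[[0,-0.002,0,0,0,0],[0,-0.002,0,0,0,0],[0,0,0,0,0,0]]]' >/dev/null && $C &&
$H '[[[0,-0.002,0,0,0,0],[0,-0.002,0,0,0,0],[0,0,0,0,0,0]]]' >/dev/null && $C &&
$H '[[[0,-0.002,0,0,0,0],[0,-0.002,0,0,0,0],[0,0,0,0,0,0]]]' >/dev/null && $C &&
$H '[[[0,-0.003,0,0,0,1],[0,-0.003,0,0,0,1],[0,0,0,0,0,0]]]' >/dev/null && $C &&
$H '[[[0,-0.003,0,0,0,1],[0,-0.003,0,0,0,1],[0,0,0,0,0,0]]]' >/dev/null && $C
python3 - <<'E'
from h import *
p,d=grab_frame('top');print(pin('top','lever_grip',.077))
cv2.imwrite('pics/crop2.png',cv2.resize(p[180:320,120:280],None,fx=4,fy=4,interpolation=cv2.INTER_CUBIC))
E
```

```text
q~-0.023 r0.1727 F [-0.1  0.1  0.2] z0.071
q~0.001 r0.1724 F [ 0.4  1.3 -0.2] z0.071
q~0.025 r0.1720 F [-0.2  0.9  0.5] z0.071
q~0.061 r0.1718 F [-0.5  0.8  1.1] z0.071
q~0.096 r0.1716 F [-1.  -0.1 -0. ] z0.071
[(0.81, [211.4, 287.3], [0.3988, 0.2754, 0.077])]
```

View pics/crop2.png

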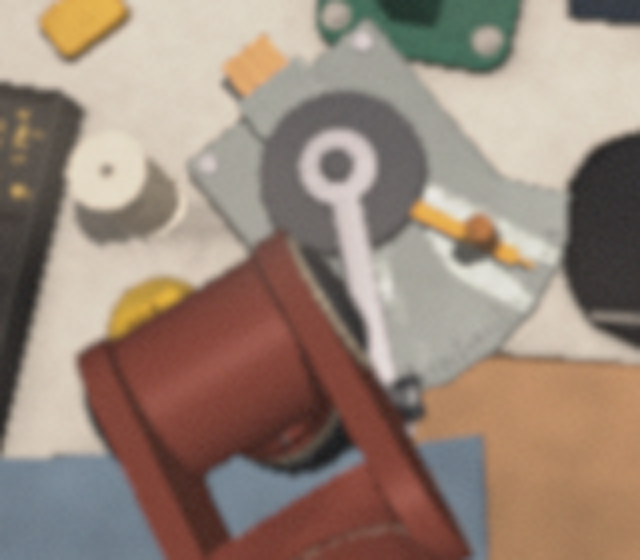

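The picture shows the lever already swung by about 0.15 rad and the finger in contact with the grip. From here I take 2 mm checked steps.

```bash
H="python3 -m handwheel"; C="python3 chk.py 4.5"
r(){ :; }
$H '[[[0,-0.001,0,0,0,0.35],[0,-0.001,0,0,0,0.35],[0,0,0,0,0,0]]]' >/dev/null && $C &&
$H '[[[0,-0.001,0,0,0,0.35],[0,-0.001,0,0,0,0.35],[0,0,0,0,0,0]]]' >/dev/null && $C &&
$H '[[[0,-0.001,0,0,0,0.35],[0,-0.001,0,0,0,0.35],[0,0,0,0,0,0]]]' >/dev/null && $C &&
$H '[[[0,-0.001,0,0,0,0.35],[0,-0.001,0,0,0,0.35],[0,0,0,0,0,0]]]' >/dev/null && $C &&
$H '[[[0.0001,-0.001,0,0,0,0.35],[0.0001,-0.001,0,0,0,0.35],[0,0,0,0,0,0]]]' >/dev/null && $C &&
$H '[[[0.0001,-0.001,0,0,0,0.35],[0.0001,-0.001,0,0,0,0.35],[0,0,0,0,0,0]]]' >/dev/null && $C &&
$H '[[[0.0001,-0.001,0,0,0,0.35],[0.0001,-0.001,0,0,0,0.35],[0,0,0,0,0,0]]]' >/dev/null && $C &&
$H '[[[0.0001,-0.001,0,0,0,0.35],[0.0001,-0.001,0,0,0,0.35],[0,0,0,0,0,0]]]' >/dev/null && $C &&
$H '[[[0.0001,-0.001,0,0,0,0.35],[0.0001,-0.001,0,0,0,0.35],[0,0,0,0,0,0]]]' >/dev/null && $C &&
$H '[[[0.0001,-0.001,0,0,0,0.35],[0.0001,-0.001,0,0,0,0.35],[0,0,0,0,0,0]]]' >/dev/null && $C &&
$H '[[[0.0001,-0.001,0,0,0,0.35],[0.0001,-0.001,0,0,0,0.35],[0,0,0,0,0,0]]]' >/dev/null && $C &&
$H '[[[0.0001,-0.001,0,0,0,0.35],[0.0001,-0.001,0,0,0,0.35],[0,0,0,0,0,0]]]' >/dev/null && $C
```

```text
q~0.105 r0.1716 F [-1.4  0.9  0.4] z0.071
q~0.117 r0.1716 F [-0.9  1.4 -1.1] z0.071
q~0.129 r0.1715 F [ 0.1  1.1 -1.4] z0.071
q~0.141 r0.1716 F [-0.2  1.2 -1.9] z0.071
q~0.152 r0.1715 F [ 0.6  0.9 -1. ] z0.071
q~0.164 r0.1715 F [-0.5  0.9 -0.7] z0.071
q~0.176 r0.1715 F [-0.   1.3 -0.5] z0.071
q~0.188 r0.1714 F [-0.5  0.6  0.1] z0.071
q~0.199 r0.1714 F [-0.9  0.7 -0.5] z0.071
q~0.211 r0.1714 F [-0.8  1.7  0.5] z0.071
q~0.223 r0.1714 F [ 0.2  1.4 -0.2] z0.071
q~0.234 r0.1714 F [-0.7  1.8 -0.7] z0.071
```

```bash
H="python3 -m handwheel"; C="python3 chk.py 4.5"
$H '[[[0.0002,-0.001,0,0,0,0.35],[0.0001,-0.001,0,0,0,0.35],[0,0,0,0,0,0]]]' >/dev/null && $C &&
$H '[[[0.0002,-0.001,0,0,0,0.35],[0.0001,-0.001,0,0,0,0.35],[0,0,0,0,0,0]]]' >/dev/null && $C &&
$H '[[[0.0002,-0.001,0,0,0,0.35],[0.0002,-0.001,0,0,0,0.35],[0,0,0,0,0,0]]]' >/dev/null && $C &&
$H '[[[0.0002,-0.001,0,0,0,0.35],[0.0002,-0.001,0,0,0,0.35],[0,0,0,0,0,0]]]' >/dev/null && $C &&
$H '[[[0.0002,-0.001,0,0,0,0.35],[0.0002,-0.001,0,0,0,0.35],[0,0,0,0,0,0]]]' >/dev/null && $C &&
$H '[[[0.0002,-0.001,0,0,0,0.35],[0.0002,-0.001,0,0,0,0.35],[0,0,0,0,0,0]]]' >/dev/null && $C &&
$H '[[[0.0002,-0.001,0,0,0,0.35],[0.0002,-0.001,0,0,0,0.35],[0,0,0,0,0,0]]]' >/dev/null && $C &&
$H '[[[0.0002,-0.001,0,0,0,0.35],[0.0002,-0.001,0,0,0,0.35],[0,0,0,0,0,0]]]' >/dev/null && $C &&
$H '[[[0.0002,-0.001,0,0,0,0.35],[0.0003,-0.001,0,0,0,0.35],[0,0,0,0,0,0]]]' >/dev/null && $C &&
$H '[[[0.0002,-0.001,0,0,0,0.35],[0.0003,-0.001,0,0,0,0.35],[0,0,0,0,0,0]]]' >/dev/null && $C &&
$H '[[[0.0003,-0.001,0,0,0,0.35],[0.0003,-0.001,0,0,0,0.35],[0,0,0,0,0,0]]]' >/dev/null && $C &&
$H '[[[0.0003,-0.001,0,0,0,0.35],[0.0003,-0.001,0,0,0,0.35],[0,0,0,0,0,0]]]' >/dev/null && $C &&
$H '[[[0.0003,-0.001,0,0,0,0.35],[0.0003,-0.001,0,0,0,0.35],[0,0,0,0,0,0]]]' >/dev/null && $C &&
$H '[[[0.0003,-0.001,0,0,0,0.35],[0.0003,-0.001,0,0,0,0.35],[0,0,0,0,0,0]]]' >/dev/null && $C
```

```text
q~0.246 r0.1714 F [ 0.1  0.7 -0.5] z0.071
q~0.258 r0.1714 F [-0.2  1.  -2. ] z0.071
q~0.270 r0.1713 F [-0.3  0.9 -0.9] z0.071
q~0.282 r0.1713 F [-0.   0.7 -0.8] z0.071
q~0.294 r0.1713 F [-0.7  1.5 -1.4] z0.071
q~0.306 r0.1713 F [-0.5  1.6 -0.1] z0.071
q~0.316 r0.1713 F [ 0.1  2.3 -1.2] z0.071
q~0.327 r0.1713 F [-1.1  4.6 -2.7] z0.071
```

The jaw has started to bite. Now fine steps up to about 10 N.

```bash
H="python3 -m handwheel"; C="python3 chk.py 9"
$H '[[[0.0002,-0.001,0,0,0,0.2],[0,0,0,0,0,0],[0,0,0,0,0,0]]]' >/dev/null && $C &&
$H '[[[0.0002,-0.001,0,0,0,0.2],[0,0,0,0,0,0],[0,0,0,0,0,0]]]' >/dev/null && $C &&
$H '[[[0.0002,-0.0007,0,0,0,0.2],[0,0,0,0,0,0],[0,0,0,0,0,0]]]' >/dev/null && $C &&
$H '[[[0.0002,-0.0007,0,0,0,0.2],[0,0,0,0,0,0],[0,0,0,0,0,0]]]' >/dev/null && $C
```

```text
q~0.332 r0.1713 F [ 0.3  5.5 -1.5] z0.071
q~0.337 r0.1713 F [ 0.1  6.1 -1.4] z0.071
q~0.340 r0.1712 F [ 0.4  6.7 -1.9] z0.071
q~0.343 r0.1713 F [-0.1  7.7 -2. ] z0.071
```

```bash
H="python3 -m handwheel"; C="python3 chk.py 9.3"
$H '[[[0.0002,-0.0008,0,0,0,0.2],[0,0,0,0,0,0],[0,0,0,0,0,0]]]' >/dev/null && $C &&
$H '[[[0.0002,-0.0008,0,0,0,0.2],[0,0,0,0,0,0],[0,0,0,0,0,0]]]' >/dev/null && $C
$H '[[[0,0,0,0,0,0],[0,0,0,0,0,0],[0,0,0,0,0,0],[0,0,0,0,0,0],[0,0,0,0,0,0],[0,0,0,0,0,0]]]'; $C
```

```text
q~0.346 r0.1712 F [-2.   9.  -2.4] z0.071
q~0.350 r0.1712 F [-0.7  9.5 -2.8] z0.071
time: 13.48
tool_pos: [0.4012, 0.2475, 0.0714]
tool_rot: [-0.002, 0.982, 0.19, 0.0]
contact_force: [-0.7, 8.5, -2.6]
gripper_width: -0.0
grasp_force: 4.4
q~0.350 r0.1712 F [-0.7  8.5 -2.6] z0.071
```

It held at about 9 N. Now I let the lever spring home by backing off along the arc.

```bash
H="python3 -m handwheel"
$H '[[[-0.001,0.005,0,0,0,-1],[-0.001,0.005,0,0,0,-1],[-0.001,0.005,0,0,0,-1],[-0.001,0.005,0,0,0,-1],[-0.001,0.005,0,0,0,-1],[-0.0005,0.005,0,0,0,-1],[-0.0005,0.005,0,0,0,-1],[0,0.005,0,0,0,-1],[0,0.005,0,0,0,-1],[0,0.005,0,0,0,-1],[0,0.005,0,0,0,-1],[0,0.005,0,0,0,-1],[0,0.005,0,0,0,-1],[0,0.005,0,0,0,-1],[0,0.01,0,0,0,0],[0,0.01,0,0,0,0],[0,0.01,0,0,0,0],[0,0,0,0,0,0],[0,0,0,0,0,0]]]'
$H '[[[0,0,0.03,0,0,0],[0,0,0.04,0,0,0],[0,0,0.04,0,0,0],[0,0,0.04,0,0,0],[0,0,0,0,0,0]]]'
python3 - <<'E'
from h import *
p,d=grab_frame('top')
cv2.imwrite('pics/crop3.png',cv2.resize(p[190:310,150:280],None,fx=5,fy=5,interpolation=cv2.INTER_CUBIC))
for i in range(2):
  grab_frame('top')
  for t,z in[('lever_grip',.077),('index_knob',.073),('index_tip',.036),('drag_tip',.029)]: print(t,pin('top',t,z))
E
```

```text
time: 15.07
tool_pos: [0.3953, 0.3465, 0.0713]
tool_rot: [0.0, 0.998, 0.069, -0.0]
contact_force: [-0.1, -0.1, -0.1]
gripper_width: -0.001
grasp_force: 0.0
time: 15.48
tool_pos: [0.3991, 0.3482, 0.2318]
tool_rot: [-0.004, 0.998, 0.069, 0.007]
contact_force: [1.5, 0.4, 1.2]
gripper_width: -0.001
grasp_force: 0.0
lever_grip [(0.62, [204.8, 286.2], [0.4028, 0.2909, 0.077])]
index_knob [(0.67, [240.2, 237.5], [0.5141, 0.2007, 0.073]), (0.5, [160.5, 260.6], [0.4742, 0.3956, 0.073])]
index_tip [(0.58, [254.8, 247.7], [0.4936, 0.171, 0.036]), (0.28, [435.6, 206.0], [0.5606, -0.2873, 0.036])]
drag_tip [(0.65, [153.8, 225.0], [0.5751, 0.422, 0.029]), (0.47, [234.0, 274.0], [0.4336, 0.227, 0.029])]
lever_grip [(0.73, [203.6, 288.9], [0.3966, 0.294, 0.077])]
index_knob [(0.66, [238.4, 236.8], [0.5162, 0.205, 0.073])]
index_tip [(0.56, [255.4, 248.9], [0.4904, 0.1697, 0.036]), (0.2, [154.1, 225.8], [0.5711, 0.4193, 0.036])]
drag_tip [(0.52, [231.0, 276.5], [0.4281, 0.2347, 0.029]), (0.23, [239.8, 237.3], [0.5246, 0.2074, 0.029])]
```

View pics/crop3.png

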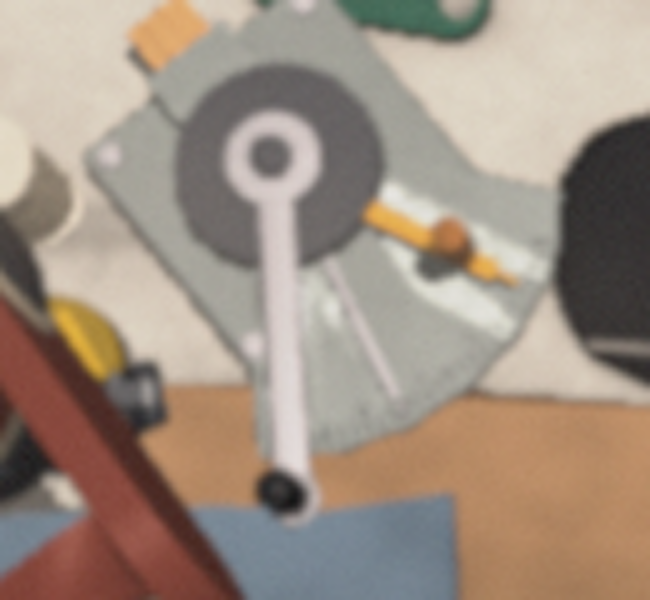

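The picture shows the lever back home. The drag hand is a thin line from crop (330,262) to tip (398,398), and the index hand runs from (370,212) to tip (517,281) with its knob at (452,238).

```bash
python3 - <<'E'
from h import *
def w(u,v,z): return atz('top',(150+u/5-.4,190+v/5-.4),z)[:2]
piv=w(273,157,.05);dr=w(273*0+330,262,.0275);d0=w(398,398,.0275);i0=w(370,212,.035);i1=w(517,281,.036);kn=w(452,238,.089)
print('piv',piv,'drum',w(280,166,.04),'drag tip',d0,np.hypot(*(d0-piv)),'index tip',i1,np.hypot(*(i1-piv)),'knob',kn,np.hypot(*(kn-piv)))
ang=lambda v:np.arctan2(-v[1],-v[0])
print('drag ang',ang(d0-piv),ang(d0-dr),'index',ang(i1-piv),ang(i1-i0),'knob',ang(kn-piv))
c=piv
for a in(ang(d0-piv),ang(i1-piv)):print('knob at',a,c-.105*np.array([np.cos(a),np.sin(a)]))
print(state()['joint_pos'])
E
```

```text
piv [0.56871139 0.29030195] drum [0.56640073 0.288936  ] drag tip [0.44683642 0.23834793] 0.13248670334144402 index tip [0.49874159 0.17509882] 0.13478699186155496 knob [0.51131162 0.19908533] 0.107773864519791
drag ang 0.4029623961418115 0.40021709702607655 index 1.0249824802468506 1.0419754215537371 knob 1.0091332367167327
knob at 0.4029623961418115 [0.47212153 0.2491267 ]
knob at 1.0249824802468506 [0.51420443 0.20055791]
[ 5.77284893e-01 -1.80964931e-01  1.85435324e+00 -3.39018604e-05
  1.46995404e+00  2.01064142e+00]
```

```bash
H="python3 -m handwheel"
$H '[[[0.0115,-0.015,0,0,0,5.1],[0.0115,-0.015,0,0,0,5.1],[0.0115,-0.015,0,0,0,5.1],[0.0115,-0.015,0,0,0,5.1],[0.0115,-0.015,0,0,0,5.1],[0.0115,-0.015,0,0,0,5.1],[0.0115,-0.015,0,0,0,5.1],[0.0115,-0.015,0,0,0,5.1],[0.0115,-0.015,0,0,0,5.1],[0.0115,-0.015,0,0,0,5.1],[0,0,0,0,0,0],[0,0,0,0,0,0],[0,0,0,0,0,0]]]' 0.5
python3 -c "
from plant import state
import numpy as np
s=state();q=s['tool_rot'];print(2*np.degrees(np.arctan2(q[2],q[1])),s['joint_pos'])"
```

```text
time: 17.12
tool_pos: [0.5099, 0.1963, 0.221]
tool_rot: [-0.0, 0.871, 0.491, -0.0]
contact_force: [1.5, 0.5, 1.2]
gripper_width: 0.499
grasp_force: 0.0
58.805981031938636 [ 2.31069385e-01 -1.28515633e-01  1.80643321e+00  4.17948086e-04
  1.46433800e+00  7.75463175e-01]
```

```bash
H="python3 -m handwheel"
$H '[[[0.0035,0.003,-0.03,0,0,0],[0,0,-0.03,0,0,0],[0,0,-0.03,0,0,0],[0,0,-0.02,0,0,0],[0,0,-0.02,0,0,0],[0,0,-0.014,0,0,0],[0,0,-0.014,0,0,0],[0,0,0,0,0,0],[0,0,0,0,0,0]]]'
$H '[[[0,0,0,0,0,0],[0,0,0,0,0,0],[0,0,0,0,0,0],[0,0,0,0,0,0],[0,0,0,0,0,0],[0,0,0,0,0,0],[0,0,0,0,0,0]]]' 0.12
```

```text
time: 17.87
tool_pos: [0.5126, 0.1996, 0.0626]
tool_rot: [-0.0, 0.871, 0.492, -0.001]
contact_force: [0.4, -0.8, 0.4]
gripper_width: 0.498
grasp_force: 0.0
time: 18.45
tool_pos: [0.5148, 0.1994, 0.065]
tool_rot: [0.0, 0.871, 0.491, 0.001]
contact_force: [-1.4, 0.6, 6.5]
gripper_width: 0.185
grasp_force: 59.1
```

```bash
H="python3 -m handwheel"
$H '[[[-0.0056,0.0035,0,0,0,-3.67],[-0.0054,0.0039,0,0,0,-3.67],[-0.0052,0.0043,0,0,0,-3.67],[-0.0049,0.0045,0,0,0,-3.67],[-0.0046,0.0049,0,0,0,-3.67],[-0.0042,0.0052,0,0,0,-3.67],[-0.0039,0.0054,0,0,0,-3.67],[-0.0036,0.0056,0,0,0,-3.67],[-0.0032,0.0059,0,0,0,-3.67],[-0.0028,0.0061,0,0,0,-3.67],[0,0,0,0,0,0],[0,0,0,0,0,0],[0,0,0,0,0,0]]]'
python3 - <<'E'
from h import *
p,d=grab_frame('top')
cv2.imwrite('pics/crop4.png',cv2.resize(p[190:310,150:280],None,fx=5,fy=5,interpolation=cv2.INTER_CUBIC))
t=state()['tool_pos'];print(np.arctan2(.2895-t[1],.5675-t[0]))
E
```

```text
time: 19.53
tool_pos: [0.4695, 0.2484, 0.0649]
tool_rot: [0.0, 0.981, 0.193, -0.001]
contact_force: [-8.6, -2.5, 12.0]
gripper_width: 0.186
grasp_force: 59.8
0.3975438073104467
```

View pics/crop4.png

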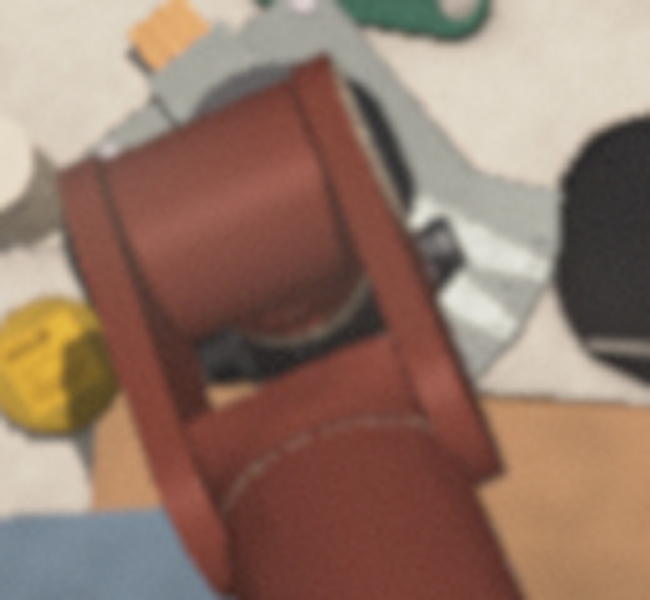

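The arm hides the hands in this view, so I release, lift clear and look again.

```bash
H="python3 -m handwheel"
$H '[[[0,0,0,0,0,0],[0,0,0,0,0,0],[0,0,0,0,0,0],[0,0,0,0,0,0],[0,0,0,0,0,0]]]' 0.45
$H '[[[0,0,0.02,0,0,0],[0,0,0.03,0,0,0],[0,0,0.04,0,0,0],[0,0,0.04,0,0,0],[-0.005,0.03,0.03,0,0,0],[-0.01,0.04,0,0,0,0],[-0.01,0.04,0,0,0,0],[-0.02,0.03,0,0,0,0],[-0.02,0.03,0,0,0,0],[-0.02,0.02,0,0,0,0],[0,0,0,0,0,0],[0,0,0,0,0,0]]]'
python3 - <<'E'
from h import *
p,d=grab_frame('top')
cv2.imwrite('pics/crop5.png',cv2.resize(p[200:290,180:270],None,fx=6.6,fy=6.6,interpolation=cv2.INTER_CUBIC))
for t,z in[('index_tip',.036),('drag_tip',.029),('index_knob',.073),('lever_grip',.077)]: print(t,pin('top',t,z))
E
```

```text
time: 20.0
tool_pos: [0.4704, 0.2482, 0.0631]
tool_rot: [0.0, 0.981, 0.192, -0.0]
contact_force: [0.3, -0.2, -0.1]
gripper_width: 0.449
grasp_force: 0.0
time: 21.0
tool_pos: [0.3846, 0.4384, 0.2222]
tool_rot: [0.0, 0.981, 0.194, -0.0]
contact_force: [0.6, -2.0, -0.0]
gripper_width: 0.45
grasp_force: 0.0
index_tip []
drag_tip []
index_knob [(0.56, [224.5, 259.9], [0.4626, 0.2415, 0.073]), (0.47, [438.2, 206.1], [0.5505, -0.2852, 0.073])]
lever_grip [(0.93, [203.2, 287.4], [0.4002, 0.2948, 0.077]), (0.38, [156.5, 258.5], [0.4793, 0.404, 0.077])]
```

View pics/crop5.png

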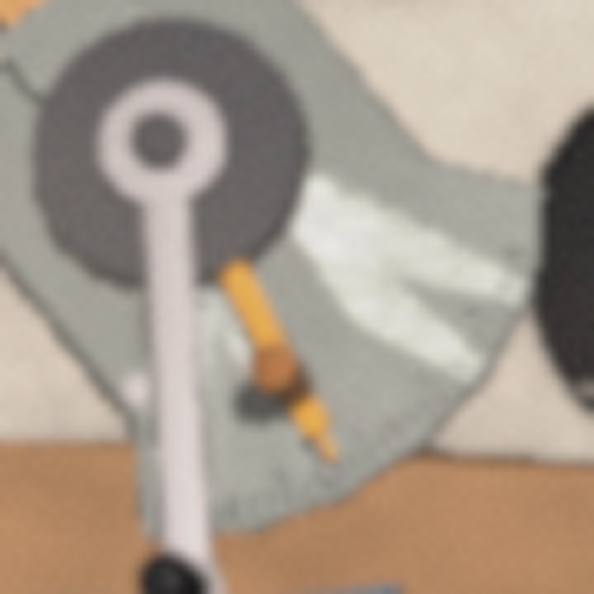

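The index hand now lies wholly over the drag hand: tip at crop (335,462), and no steel shows beside it. I'll check the angle against the earlier drag reading.

```bash
python3 - <<'E'
from h import *
w=lambda u,v,z:atz('top',(180+u/6.6-.42,200+v/6.6-.42),z)[:2]
piv=w(160,140,.05);t=w(335,462,.036);b=w(237,265,.035)
ang=lambda v:np.arctan2(-v[1],-v[0])
print(piv,t,ang(t-piv),ang(t-b))
# brass axis by colour
p,d=grab_frame('top');hsv=cv2.cvtColor(p,cv2.COLOR_BGR2HSV)
m=(hsv[...,1]>140)&(hsv[...,0]>8)&(hsv[...,0]<30);m[:235]=0;m[275:]=0;m[:,:210]=0;m[:,245:]=0
for r in range(236,274):
    c=np.where(m[r])[0]
    if len(c): print(r,c.min(),c.max(),end='; ')
E
```

```text
[0.56932259 0.29121453] [0.44422288 0.23431909] 0.4268390250093916 0.3988506976035361
240 216 216; 241 214 216; 242 214 217; 243 215 217; 244 215 218; 245 216 218; 246 217 219; 247 217 219; 248 218 220; 249 218 220; 250 218 221; 251 219 221; 252 219 222; 253 220 222; 254 220 222; 255 220 223; 256 220 223; 257 220 223; 258 221 222; 260 225 226; 261 225 227; 262 225 227; 263 225 228; 264 226 228; 265 227 228;
```

```bash
python3 - <<'E'
from h import *
piv=np.array([.5675,.2895])
def polar(P):
    v=P-piv; return np.hypot(*v),np.arctan2(-v[1],-v[0])
a=cv2.imread('pics/crop3.png')
g=cv2.resize(a,(130,120),interpolation=cv2.INTER_AREA).astype(float) # rows+190, cols+150
# drag: ridge along hand, bright & pinkish (R-G)
D=[]
for r in range(54,80):
    c0=(330+(r*5-262)*68/136)/5; cs=np.arange(int(c0)-4,int(c0)+6)
    w=g[r,cs,2]-g[r,cs,1]; w=np.clip(w-np.percentile(w,40),0,None)
    D.append(atz('top',(150+(w*cs).sum()/w.sum(),190+r),.029)[:2])
p,d=grab_frame('top');I=[]
S=p[...,2].astype(float)-p[...,0]
for r in list(range(244,253))+list(range(262,268)):
    c0=215.5+(r-242)*14/27; cs=np.arange(int(c0)-4,int(c0)+6)
    w=np.clip(S[r,cs]-40,0,None); I.append(atz('top',(((w*cs).sum()/w.sum()),r),.036)[:2])
for n,P in(('drag',D),('index',I)):
    P=np.array(P)
    vx,vy,x0,y0=cv2.fitLine(P.astype(np.float32),cv2.DIST_HUBER,0,1e-4,1e-4).ravel()
    if vx>0:vx,vy=-vx,-vy
    res=np.abs((P-[x0,y0])@[-vy,vx]).max()
    pp=np.array([x0,y0])+np.array([vx,vy])*((.13)-np.hypot(x0-piv[0],y0-piv[1]))
    print(n,'line ang',np.arctan2(-vy,-vx),'polar',polar(pp),'res',res)
E
```

```text
drag line ang 0.39361683 polar (np.float64(0.13000000046818688), np.float64(0.39375768818648926)) res 0.0008384830224430826
index line ang 0.4126119 polar (np.float64(0.1299999567328864), np.float64(0.4137725124207306)) res 0.0007964520846301277
```

The line fits give the index at 0.414 and the drag hand at 0.394, about 3 mm apart at the tip. That is inside tolerance, but I'll regrasp and correct by −0.02 rad.

```bash
H="python3 -m handwheel"
$H '[[[0.01,-0.02,0,0,0,0],[0.012,-0.026,0,0,0,0],[0.012,-0.026,0,0,0,0],[0.012,-0.026,0,0,0,0],[0.012,-0.026,0,0,0,0],[0.012,-0.026,0,0,0,0],[0.01,-0.025,0,0,0,0],[0.005,-0.015,0,0,0,0],[0,0,0,0,0,0],[0,0,0,0,0,0],[0,0,0,0,0,0]]]'
```

```text
time: 22.27
tool_pos: [0.4705, 0.2478, 0.2226]
tool_rot: [-0.0, 0.981, 0.192, 0.0]
contact_force: [0.3, 0.1, 0.7]
gripper_width: 0.448
grasp_force: 0.0
```

```bash
H="python3 -m handwheel"
$H '[[[0,0,-0.03,0,0,0],[0,0,-0.03,0,0,0],[0,0,-0.03,0,0,0],[0,0,-0.02,0,0,0],[0,0,-0.02,0,0,0],[0,0,-0.014,0,0,0],[0,0,-0.014,0,0,0],[0,0,0,0,0,0],[0,0,0,0,0,0]]]'
$H '[[[0,0,0,0,0,0],[0,0,0,0,0,0],[0,0,0,0,0,0],[0,0,0,0,0,0],[0,0,0,0,0,0],[0,0,0,0,0,0],[0,0,0,0,0,0]]]' 0.12
$H '[[[-0.0004,0.001,0,0,0,-0.5],[-0.0004,0.001,0,0,0,-0.5],[0,0,0,0,0,0],[0,0,0,0,0,0],[0,0,0,0,0,0]]]'
$H '[[[0,0,0,0,0,0],[0,0,0,0,0,0],[0,0,0,0,0,0],[0,0,0,0,0,0],[0,0,0,0,0,0]]]' 0.45
$H '[[[0,0,0.02,0,0,0],[0,0,0.03,0,0,0],[0,0,0.04,0,0,0],[0,0,0.04,0,0,0],[-0.005,0.03,0.03,0,0,0],[-0.01,0.04,0,0,0,0],[-0.01,0.04,0,0,0,0],[-0.02,0.03,0,0,0,0],[-0.02,0.03,0,0,0,0],[-0.02,0.02,0,0,0,0],[0,0,0,0,0,0],[0,0,0,0,0,0]]]'
python3 - <<'E'
from h import *
piv=np.array([.5675,.2895])
p,d=grab_frame('top');I=[]
cv2.imwrite('pics/crop6.png',cv2.resize(p[200:290,180:270],None,fx=6.6,fy=6.6,interpolation=cv2.INTER_CUBIC))
S=p[...,2].astype(float)-p[...,0]
for r in list(range(244,253))+list(range(262,268)):
    c0=215+(r-242)*14/27; cs=np.arange(int(c0)-4,int(c0)+6)
    w=np.clip(S[r,cs]-40,0,None); I.append(atz('top',(((w*cs).sum()/w.sum()),r),.036)[:2])
P=np.array(I)
vx,vy,x0,y0=cv2.fitLine(P.astype(np.float32),cv2.DIST_HUBER,0,1e-4,1e-4).ravel()
if vx>0:vx,vy=-vx,-vy
pp=np.array([x0,y0])+np.array([vx,vy])*((.13)-np.hypot(x0-piv[0],y0-piv[1]))
v=pp-piv;print(np.arctan2(-vy,-vx),np.arctan2(-v[1],-v[0]))
E
```

```text
time: 23.02
tool_pos: [0.4696, 0.2482, 0.0639]
tool_rot: [0.0, 0.981, 0.193, -0.001]
contact_force: [0.5, 0.3, -0.1]
gripper_width: 0.451
grasp_force: 0.0
time: 23.6
tool_pos: [0.4714, 0.2481, 0.0661]
tool_rot: [-0.0, 0.981, 0.192, 0.001]
contact_force: [-1.3, 0.7, 6.0]
gripper_width: 0.188
grasp_force: 59.1
time: 24.02
tool_pos: [0.4706, 0.2498, 0.0662]
tool_rot: [-0.0, 0.983, 0.184, 0.001]
contact_force: [-2.3, 0.5, 6.3]
gripper_width: 0.191
grasp_force: 59.2
time: 24.43
tool_pos: [0.4695, 0.2494, 0.0642]
tool_rot: [0.0, 0.983, 0.184, -0.0]
contact_force: [1.2, -0.7, 0.0]
gripper_width: 0.449
grasp_force: 0.0
time: 25.43
tool_pos: [0.3838, 0.4396, 0.2235]
tool_rot: [0.0, 0.983, 0.185, -0.0]
contact_force: [0.9, -0.0, 0.9]
gripper_width: 0.451
grasp_force: 0.0
0.41210905 0.4076890677728978
```

View pics/crop6.png

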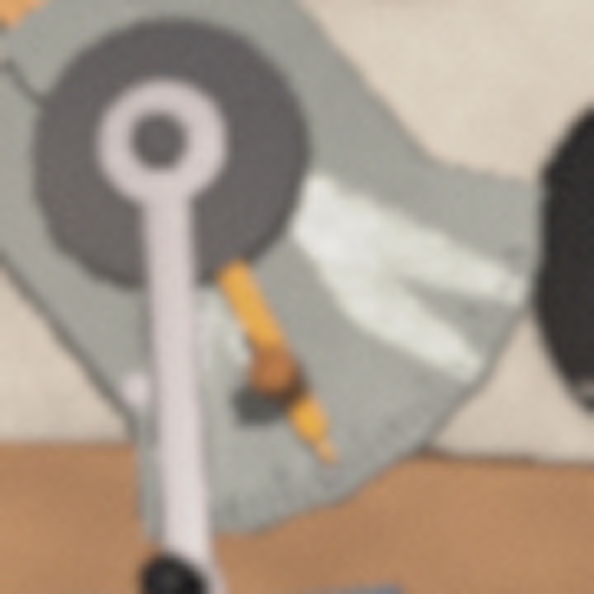

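The index hand covers the drag hand, with its tip at crop (330,460), the lever home and the arm clear. I'm handing in.

```bash
python3 -c "from plant import job_done;print(job_done())"
```

```text
the job is handed in; nothing more can be done
None
```

The job is handed in, result not reported: I pushed the lever to about 9 N at the bite, held it and let it spring home, then set the index hand over the drag hand (about 2 mm apart at the tip by the camera fit) and let go.

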